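# Nest the clay pots on the photo rail and hold the stage at the focus notch

## Task

Get the set of three clay pots ready for its picture: nest the middle pot in the large one that stands on the stage of the photo rail, and the small pot in the middle one, without dropping them. Then take hold of the stage's knob and slide the stage along the rail towards the phone until its ball plunger clicks into the notch of the index block, without running past it. Leave the other things on the table where they are, and finish while still gripping the knob, holding the stage still at the notch with the nested pots on it.

Things in the scene. Friction and masses are not known exactly. Their poses are not given: they have to be found in the camera images.
- rail: Photo rail, fixed: aluminium base plate 470 (along y) x 135 mm with a slotted rail along its middle. Origin: on the table under the rail's middle; y along the rail. -y end: dark phone upright in a holder (x -25 to 125, top 140 mm above the table, 224 from the origin); +y end: white upright panel (180 wide, top 152, 226 from the origin). -x: robot's side (knob); +x: far side (index block).
- stage_top (a point): Centre of the top face of the stage, a dark 100 x 100 mm plate 6 mm thick that slides along the rail; 50 mm above the table. The large pot stands here. Axes as the rail's.
- stage (a joint): Travel of the stage along the rail towards the phone (m); it grows towards the phone (the rail's -y). About 1.5 N of friction, no spring: it stays where it is left. End stops at -0.004 and 0.20. The large pot is loose and rides on it.
- knob (a point): Centre of the stage's knob: upright round aluminium knob 24 mm across, from 72 to 100 mm above the table (this point at 86), on a thin post at the end of an arm on the stage's robot side, 90 mm from the stage's centre. Moves with the stage.
- plunger_tip (a point): Ball of the stage's spring plunger (brass barrel, 12 mm, with nuts, pointing down, on an arm on the stage's far side, 68 mm from the stage's centre); 38 mm above the table. Moves with the stage.
- notch (a point): Notch of the index block (dark steel, 40 mm long, on a bar on the rail's far side): the valley between two brass ridges 12 mm apart; this point is where the ball's centre sits when clicked in, 38 mm up; -y to the phone. Clamped somewhere between stage and phone. The ball meets the first ridge 13 mm before it; 8 to 11 N push it over, it drops in and centres itself; 6 N or more to leave.
- pot_large_mid (a point): Centre, half-way up, of the large clay pot: plain straight round pot, 80 mm across and 60 mm high, wall 4 mm, floor 6 mm, open at the top (mouth 72 mm). Loose; stands near the middle of the stage (up to 15 mm off). z axis along the pot.
- pot_middle_mid (a point): Centre, half-way up, of the middle clay pot: same shape, 60 mm across (57 at the foot) and 60 mm high, wall 4 mm, floor 6 mm, mouth 52 mm; about 0.17 kg. Loose, upright on the table. Nested in the large pot its rim stands 6 mm proud.
- pot_small_mid (a point): Centre, half-way up, of the small clay pot: same shape, 40 mm across (37 at the foot) and 60 mm high, wall 4 mm, floor 6 mm; about 0.1 kg. Loose, upright on the table. Nested in the middle pot its rim stands 6 mm proud.
- ink_bottle: Bystander: dark ink bottle with black cap, 38 mm across, 52 mm high; origin under its centre.
- eraser: Bystander: white eraser 22 x 45 x 13 mm; origin under its centre.
- tape_roll: Bystander: roll of tape, 92 mm across, 25 mm high; origin under its centre.
- pencil: Bystander: grey pencil 165 mm long along its x, 7 mm thick; origin under its middle.
- steel_ruler: Bystander: steel ruler 300 x 28 x 3 mm, long along its x; origin under its centre.
- scissors: Bystander: scissors lying flat, about 165 mm long along their x, 70 mm wide over the black handles, 10 mm thick; origin near the pivot.

How it is judged (in metres and radians):
On the way:
1. the three pots are nested on the stage, the stage not yet at the notch (horizontal distance between pot_middle_mid and pot_large_mid below 0.01 m and z of pot_middle_mid in the frame of pot_large_mid between 0.002 and 0.01 m and horizontal distance between pot_small_mid and pot_middle_mid below 0.01 m and z of pot_small_mid in the frame of pot_middle_mid between 0.002 and 0.01 m and horizontal distance between pot_large_mid and stage_top below 0.03 m and z of pot_large_mid in the frame of stage_top between 0.025 and 0.034 m and angle between each of pot_large_mid, pot_middle_mid, pot_small_mid's own z axis and vertical below 0.1 rad and y of plunger_tip in the frame of notch above 0.02 m and contact force between the fingers and pot_small below 0.1 N and contact force between the fingers and pot_middle below 0.1 N), for 0.2 s.
At the end, for the whole second after the job is handed in: Ball in the notch (within 2.5 mm along the rail), stage still, its knob gripped between the fingers (over 3 N); the large pot upright on the stage (within 30 mm of its centre), the middle pot down in it and the small one down in that (within 10 mm of its axis, at most 4 mm off its floor) (horizontal distance between pot_middle_mid and pot_large_mid below 0.01 m and z of pot_middle_mid in the frame of pot_large_mid between 0.002 and 0.01 m and horizontal distance between pot_small_mid and pot_middle_mid below 0.01 m and z of pot_small_mid in the frame of pot_middle_mid between 0.002 and 0.01 m and horizontal distance between pot_large_mid and stage_top below 0.03 m and z of pot_large_mid in the frame of stage_top between 0.025 and 0.034 m and angle between each of pot_large_mid, pot_middle_mid, pot_small_mid's own z axis and vertical below 0.1 rad and y of plunger_tip in the frame of notch between -0.0025 and 0.0025 m and velocity of joint stage between -0.01 and 0.01 m/s and contact force between the fingers and stage above 3 N and distance between the grasp point and knob below 0.03 m); the arm keeps its last pose, push and grip.
It fails at once if the stage is run past the notch (more than 8 mm beyond it) (y of plunger_tip in the frame of notch below -0.008 m).
It fails at once if a pot is dropped (falls free at over 0.8 m/s, about 35 mm) ((linear speed of pot_middle above 0.8 m/s and contact force between the fingers and pot_middle below 0.1 N) or (linear speed of pot_small above 0.8 m/s and contact force between the fingers and pot_small below 0.1 N)).
It fails at once if another thing on the table is moved by more than 40 mm (distance of any of ink_bottle, eraser, tape_roll, pencil, steel_ruler, scissors from where it was at the start of the episode above 0.04 m).
It also fails if it takes over 64 s, if anything falls off the work surface, if the arm or the gripper's body presses on something with over 40 N, if the wrist force passes 120 N, or if a joint passes its speed limit or range.

## Robot

A 6-joint arm with a two-finger parallel gripper is mounted at the origin on the work surface. World frame = base frame: x ahead of the robot, y to its left, z up, the work surface at z = 0. Lengths are in m, angles in degrees, forces in N, time in s.
With the tool pointing down it reaches from about 0.375 to 0.9 m from the base axis. Payload 3.1 kg.
Tool frame: the origin (TCP) lies on the centre line of the jaws, within the pads' length; the fingertips stand 8 mm ahead of it and the grasp point (between the pads) lies 11 mm behind it (bot.tip_extent is the distance from the TCP to the fingertips, in m); z points along the fingers, y is the line along which they close (so a half turn about z gives the same grasp; the last joint's range is limited). The gripper opens to 87 mm and grips with 3 to 60 N. Pads are 19 mm wide; open, the fingers measure 117 mm over their backs; the gripper's body (75 mm by 190 mm) begins 51 mm behind the grasp point.
Start: joints at [53.027, 30.224, 82.088, -0, 67.689, -10.227], TCP at [0.281, 0.558, 0.231] pointing down, gripper open.
Joint ranges: [-176.69, 176.69], [-43.24, 126.21], [12.49, 139.97], [-82, 262], [0, 151.66], [-163.58, 163.58]. Speed limits (degrees/s): [159.86, 159.86, 180, 180, 180, 180].

## Interface

Orientations are given as a 3x3 rotation matrix whose columns are the frame's x, y, z axes.
In Python, from rig import bot, vision, workorder gives the robot as it stands.
- The arm moves only by the shell command python3 -m handwheel 'ROWS'. ROWS is JSON, a list of rows, each an object with "delta_rot": the turn, a rotation vector about the tool's x, y, z in rad, a list of three; "xyz": the shift along the tool's x, y, z in mm, a list of three; "hand": the closure, from -1 (fully open) to 1 (shut). A call has exactly 5 rows; each row is the pose to reach, as a shift and turn from the pose commanded when the call began, along the tool's axes at that moment; what a row does not reach only later rows make up. A row lasts 1/8 s, in which the tool goes at most 62.5 mm and 10.7 degrees, less where a joint would pass 70% of its speed; a pose out of reach is approached as far as the arm can. A call with a gripper value outside its range is refused whole. The fingers move at their own pace and stop on an object; the grip force is fixed at half the most. Time passes only in rows, so rows that repeat a pose let the fingers close, or fill a call up. It gives the time, the measured TCP pose, the force, the opening and the grip force at its end, in the units of the state.
- bot.read_state(): the state, without advancing time (a new reading comes with each control period).
- vision.capture(name): name is "side" or "top"; returns the picture (480x640x3 uint8, red, green, blue); there is no depth.
- vision.camera_model(name): a dict with "camera_matrix" (3x3 intrinsics, pixels), "camera_from_world" (4x4, takes a point from world to camera coordinates). Camera axes: x right, y up, looking along -z (the intrinsics and any distortion apply to the point x, -y, -z); pixel columns grow to the right and rows downward; lengths in m; the calibration is good to about 2 mm. A picture is of the moment at which its call begins. camera_model takes no time and is no camera call.
- workorder.hand_in(): hands the job in; it is judged then, once.
The state is a dict: "time_s": time; "joint_positions": joint angles; "qvel": joint speeds; "tau": joint torques, N m; "position": TCP position; "tcp_rot": TCP orientation; "force": force on the tool from outside, world axes, zero at the start; "moment": the same for the moment, N m; "opening": opening from 0.0 (shut) to 1.0 (fully open); "grasp_force": force on a finger pad.
Only numpy, scipy, OpenCV 4.12 (cv2) and the standard library are available. Lean on these libraries where they do the work, as an engineer would, in place of code of your own. Each camera call takes 0.05 s, during which the arm holds its last target. There are 200 camera calls.

## Working session

There is one attempt and no reset: what is moved stays moved. The work goes in short steps, Python scripts to look and compute and a shell command to move; the robot and the scene stay as the last step left them, time stands still between calls to the robot, and variables do not carry over. Pictures are saved under pics/ and viewed, at most 10 in all, crops included, and the job is handed in when it is done.

```bash
mkdir -p pics
python3 - <<'E'
from rig import bot, vision
import cv2, numpy as np
for n in("top","side"):
    cv2.imwrite(f"pics/{n}0.png",vision.capture(n)[:,:,::-1])
    print({k:np.array(v).round(4).tolist() if not isinstance(v,str) else v for k,v in vision.camera_model(n).items()})
s=bot.read_state()
print({k:s[k] for k in("time_s","position","tcp_rot","force","opening")},bot.tip_extent)
E
```

```text
{'camera_matrix': [[620.5614, 0.0, 315.1357], [0.0, 620.5614, 243.2991], [0.0, 0.0, 1.0]], 'camera_from_world': [[-0.0185, -0.9998, 0.0121, 0.0134], [0.992, -0.0169, 0.125, -0.5774], [-0.1247, 0.0144, 0.9921, -1.3298], [0.0, 0.0, 0.0, 1.0]]}
{'camera_matrix': [[607.6438, 0.0, 305.2453], [0.0, 607.6438, 245.6571], [0.0, 0.0, 1.0]], 'camera_from_world': [[-0.9698, -0.2437, 0.0004, 0.5445], [0.1761, -0.6998, 0.6923, -0.1442], [-0.1685, 0.6715, 0.7216, -1.221], [0.0, 0.0, 0.0, 1.0]]}
{'time_s': 0.1, 'position': array([0.28085949, 0.55763839, 0.22969306]), 'tcp_rot': array([[-8.92999345e-01,  4.50056523e-01, -1.13852461e-03],
       [ 4.50057839e-01,  8.92998122e-01, -1.51520201e-03],
       [ 3.34773790e-04, -1.86547633e-03, -9.99998204e-01]]), 'force': array([ 0.65098086, -0.1145371 ,  0.67228483]), 'opening': 1.0046612764748846} 0.008
```

View pics/top0.png

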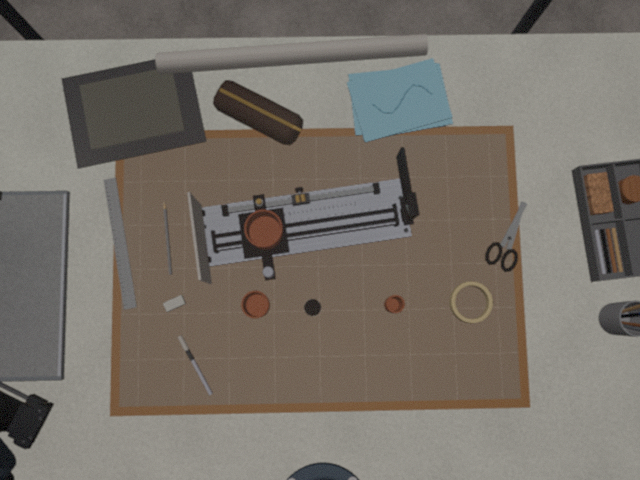

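View pics/side0.png

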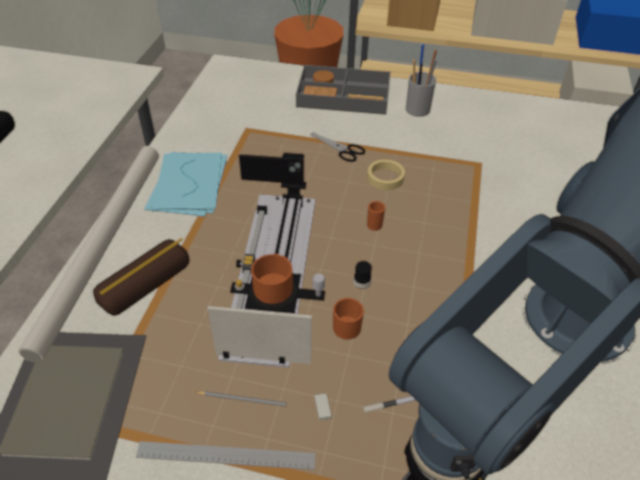

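The top view shows the large pot at (264,230) on the stage, the middle pot at (256,304), the small pot at (394,304), the knob at (268,271), the plunger at (259,201) and the index block at (300,197). The side view confirms this layout. Next I'll zoom in and measure.

```bash
cat > h.py <<'E'
from rig import bot, vision
import cv2, numpy as np
def ray(n,uv,z):
    m=vision.camera_model(n);K=np.array(m["camera_matrix"]);T=np.array(m["camera_from_world"]);R=T[:3,:3]
    c=-R.T@T[:3,3];d=np.linalg.inv(K)@[uv[0],uv[1],1.];d=R.T@(d*[1,-1,-1])
    return c+d*(z-c[2])/d[2]
def proj(n,p):
    m=vision.camera_model(n);T=np.array(m["camera_from_world"]);q=(T@[*p,1.])[:3]*[1,-1,-1];q=np.array(m["camera_matrix"])@q
    return q[:2]/q[2]
def clay(im):
    h=cv2.cvtColor(im,cv2.COLOR_RGB2HSV)
    m=((h[:,:,0]<12)&(h[:,:,1]>130)&(h[:,:,2]>40)).astype(np.uint8)
    m=cv2.morphologyEx(m,cv2.MORPH_CLOSE,np.ones((3,3)))
    out=[]
    for c in cv2.findContours(m,cv2.RETR_EXTERNAL,cv2.CHAIN_APPROX_NONE)[0]:
        c=cv2.convexHull(c);M=cv2.moments(c)
        if M["m00"]>100: out.append((M["m10"]/M["m00"],M["m01"]/M["m00"],M["m00"],cv2.boundingRect(c)))
    return out
E
python3 - <<'E'
from h import *
for n in("top","side"):
    im=cv2.imread(f"pics/{n}0.png")[:,:,::-1].copy()
    for o in clay(im):
        print(n,np.round(o[:3],1),o[3],[ray(n,o[:2],z).round(4)[:2].tolist() for z in(.031,.081)])
im=cv2.imread("pics/top0.png")
cv2.imwrite("pics/c0.png",cv2.resize(im[140:300,180:430],(800,512),interpolation=cv2.INTER_CUBIC))
im=cv2.imread("pics/side0.png")
cv2.imwrite("pics/c1.png",cv2.resize(im[140:340,200:400],(600,600),interpolation=cv2.INTER_CUBIC))
E
```

```text
top [394.2 303.7 226. ] (385, 296, 19, 16) [[0.4422, -0.1673], [0.4409, -0.1604]]
top [255.1 304.2 520.5] (242, 291, 27, 27) [[0.4466, 0.1365], [0.4451, 0.1323]]
top [ 263.   228.6 1097.5] (244, 210, 39, 39) [[0.613, 0.1179], [0.6055, 0.1144]]
top [629.9 189.2 412. ] (619, 177, 21, 26) [[0.6887, -0.7068], [0.6784, -0.68]]
side [ 347.3  317.7 1013.5] (333, 298, 31, 41) [[0.4428, 0.1364], [0.4378, 0.174]]
side [ 271.8  278.6 1713.5] (251, 253, 42, 51) [[0.6134, 0.0758], [0.5995, 0.1167]]
side [375.2 214.9 398. ] (367, 201, 18, 29) [[0.4388, -0.1652], [0.434, -0.1116]]
side [ 308.7   40.4 2871.5] (275, 16, 68, 50) [[0.7809, -0.919], [0.7581, -0.8258]]
```

View pics/c0.png

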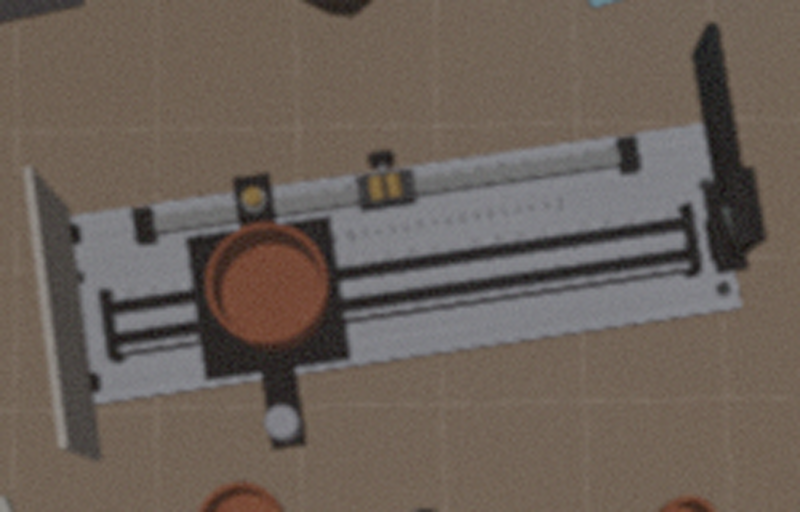

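View pics/c1.png

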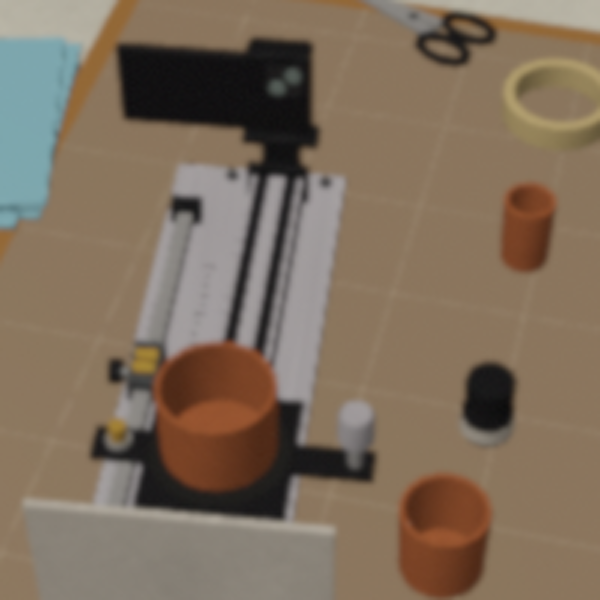

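The crops show, in c0 pixels: knob (282,423), plunger (253,198), brass ridges with the notch between them at (384,187), and stage corners at (188,240), (330,218), (350,358) and (207,378). The plate's lower edge runs from (95,403) to (740,307).

Run:
```python
from h import *
f=lambda u,v:(180+(u+.5)/3.2-.5,140+(v+.5)/3.2-.5)
g=lambda u,v:(200+(u+.5)/3-.5,140+(v+.5)/3-.5)
a,b=ray("top",f(95,403),.006),ray("top",f(740,307),.006); print("edge yaw",np.degrees(np.arctan2((b-a)[0],-(b-a)[1])))
a,b=ray("top",f(108,308),.04),ray("top",f(690,223),.04); print("slot yaw",np.degrees(np.arctan2((b-a)[0],-(b-a)[1])))
st=ray("top",f(268.8,298.5),.05);k=ray("top",f(282,423),.1);ks=ray("side",g(357,408),.1)
print("stage",st,"knob",k,ks,"plungertop .06",ray("top",f(253,198),.06),"notch .04",ray("top",f(384,187),.042), ray("side",g(146,360),.042))
d=k-st;print("stage->knob",np.linalg.norm(d[:2]),np.degrees(np.arctan2(d[1],-d[0])))
s=bot.read_state();R=s["tcp_rot"];p=s["position"]
# hover above middle pot in tool axes
for t in([.4445,.1365,.2],):print("tool mm",(R.T@(np.array(t)-p)*1000).round(1))
print(s["joint_positions"], "tool y yaw",np.degrees(np.arctan2(R[1,1],R[0,1])))
```

```text
edge yaw 7.5361957125885635
slot yaw 7.459451018276205
stage [0.60049472 0.11514499 0.05      ] knob [0.51127044 0.10378361 0.1       ] [0.50897102 0.10322359 0.1       ] plungertop .06 [0.66833888 0.12463556 0.06      ] notch .04 [0.67813521 0.03553879 0.042     ] [0.6725978  0.04670633 0.042     ]
stage->knob 0.08994472934964082 -7.256710132796343
tool mm [-335.7 -302.4   30.1]
[ 5.30271657e+01  3.02721429e+01  8.21476857e+01 -1.05689994e-04
  6.76887628e+01 -1.02254154e+01] tool y yaw 63.25263927469999
```

```bash
python3 -m handwheel '[{"xyz":[-40,-36,0],"delta_rot":[0,0,-0.12],"hand":-1},{"xyz":[-80,-72,0],"delta_rot":[0,0,-0.24],"hand":-1},{"xyz":[-120,-108,0],"delta_rot":[0,0,-0.36],"hand":-1},{"xyz":[-160,-144,0],"delta_rot":[0,0,-0.48],"hand":-1},{"xyz":[-200,-180,0],"delta_rot":[0,0,-0.598],"hand":-1}]'
cat >> h.py <<'E'
def to(t):
    s=bot.read_state();R=s["tcp_rot"]
    print("t",round(s["time_s"],2),"pos",s["position"].round(4),"open",round(float(s["opening"]),3),"yaw",np.degrees(np.arctan2(R[1,1],R[0,1])).round(2),"tilt",R[:2,2].round(4),"F",np.round(s["force"],1))
    print("tool mm",(R.T@(np.array(t)-s["position"])*1000).round(1))
E
python3 -c "
from h import *
to([.4447,.1365,.13])"
```

```text
time_s: 0.72
position: [0.3791, 0.3057, 0.2304]
tcp_rot: [[-0.991, -0.135, -0.0], [-0.135, 0.991, -0.0], [0.0, -0.0, -1.0]]
force: [1.1, 0.6, 0.1]
opening: 1.001
grasp_force: 0.0
t 0.72 pos [0.3791 0.3057 0.2304] open 1.001 yaw 97.76 tilt [-0.0002 -0.0002] F [1.1 0.6 0.1]
tool mm [ -42.2 -176.5  100.4]
```

```bash
python3 -m handwheel '[{"xyz":[-12,-50,20],"delta_rot":[0,0,0],"hand":-1},{"xyz":[-24,-100,40],"delta_rot":[0,0,0],"hand":-1},{"xyz":[-36,-150,60],"delta_rot":[0,0,0],"hand":-1},{"xyz":[-42,-176.5,90],"delta_rot":[0,0,0],"hand":-1},{"xyz":[-42,-176.5,100],"delta_rot":[0,0,0],"hand":-1}]'
python3 -c "
from h import *
to([.4447,.1365,.052])"
```

```text
time_s: 1.35
position: [0.4433, 0.1363, 0.1291]
tcp_rot: [[-0.992, -0.127, -0.003], [-0.127, 0.992, -0.0], [0.003, 0.0, -1.0]]
force: [-1.1, 0.2, 0.5]
opening: 1.003
grasp_force: 0.0
t 1.35 pos [0.4433 0.1363 0.1291] open 1.003 yaw 97.29 tilt [-0.0029 -0.0002] F [-1.1  0.2  0.5]
tool mm [-1.6  0.  77.1]
```

```bash
python3 -m handwheel '[{"xyz":[0,0,30],"delta_rot":[0,0,0],"hand":-1},{"xyz":[0,0,60],"delta_rot":[0,0,0],"hand":-1},{"xyz":[0,0,78],"delta_rot":[0,0,0],"hand":-1},{"xyz":[0,0,78],"delta_rot":[0,0,0],"hand":-1},{"xyz":[0,0,78],"delta_rot":[0,0,0],"hand":1}]'; python3 -m handwheel '[{"xyz":[0,0,0],"delta_rot":[0,0,0],"hand":1},{"xyz":[0,0,0],"delta_rot":[0,0,0],"hand":1},{"xyz":[0,0,0],"delta_rot":[0,0,0],"hand":1},{"xyz":[0,0,0],"delta_rot":[0,0,0],"hand":1},{"xyz":[0,0,0],"delta_rot":[0,0,0],"hand":1}]'
```

```text
time_s: 1.98
position: [0.4438, 0.1386, 0.0532]
tcp_rot: [[-0.991, -0.132, 0.001], [-0.132, 0.991, 0.0], [-0.001, 0.0, -1.0]]
force: [0.4, -0.5, 0.1]
opening: 0.946
grasp_force: 0.0
time_s: 2.6
position: [0.4439, 0.1379, 0.0531]
tcp_rot: [[-0.991, -0.131, 0.001], [-0.131, 0.991, 0.0], [-0.001, -0.0, -1.0]]
force: [0.7, 0.0, 6.4]
opening: 0.676
grasp_force: 30.0
```

```bash
python3 -m handwheel '[{"xyz":[0,0,-25],"delta_rot":[0,0,0],"hand":1},{"xyz":[0,0,-55],"delta_rot":[0,0,0],"hand":1},{"xyz":[0,0,-85],"delta_rot":[0,0,0],"hand":1},{"xyz":[0,0,-115],"delta_rot":[0,0,0],"hand":1},{"xyz":[0,0,-130],"delta_rot":[0,0,0],"hand":1}]'; python3 -m handwheel '[{"xyz":[-35,-10,0],"delta_rot":[0,0,0],"hand":1},{"xyz":[-75,-20,0],"delta_rot":[0,0,0],"hand":1},{"xyz":[-115,-31,0],"delta_rot":[0,0,0],"hand":1},{"xyz":[-145,-39,0],"delta_rot":[0,0,0],"hand":1},{"xyz":[-154,-41.5,0],"delta_rot":[0,0,0],"hand":1}]'
 python3 -m handwheel '[{"xyz":[0,0,0],"delta_rot":[0,0,0],"hand":1},{"xyz":[0,0,0],"delta_rot":[0,0,0],"hand":1},{"xyz":[0,0,0],"delta_rot":[0,0,0],"hand":1},{"xyz":[0,0,0],"delta_rot":[0,0,0],"hand":1},{"xyz":[0,0,0],"delta_rot":[0,0,0],"hand":1}]'
python3 - <<'E'
from h import *
to([.6015,.1165,.183])
for n in("top","side"):
    cv2.imwrite(f"pics/{n}1.png",vision.capture(n)[:,:,::-1])
a=cv2.imread("pics/top1.png")[150:300,190:340];b=cv2.imread("pics/side1.png")[170:320,190:340]
cv2.imwrite("pics/d1.png",cv2.resize(np.hstack([a,b]),(800,400),interpolation=cv2.INTER_CUBIC))
E
```

```text
time_s: 3.22
position: [0.4438, 0.1379, 0.1838]
tcp_rot: [[-0.991, -0.131, 0.002], [-0.131, 0.991, 0.0], [-0.002, -0.0, -1.0]]
force: [-0.2, -0.8, -1.7]
opening: 0.679
grasp_force: 30.0
time_s: 3.85
position: [0.6028, 0.1164, 0.1819]
tcp_rot: [[-0.992, -0.13, -0.0], [-0.13, 0.992, -0.0], [0.0, 0.0, -1.0]]
force: [-0.5, 0.8, -1.9]
opening: 0.681
grasp_force: 30.0
time_s: 4.47
position: [0.6015, 0.117, 0.1827]
tcp_rot: [[-0.991, -0.131, 0.0], [-0.131, 0.991, 0.0], [-0.0, -0.0, -1.0]]
force: [-0.4, 0.6, -2.2]
opening: 0.679
grasp_force: 30.0
t 4.47 pos [0.6015 0.117  0.1827] open 0.679 yaw 97.53 tilt [0.0001 0.    ] F [-0.4  0.6 -2.2]
tool mm [ 0.  -0.5 -0.3]
```

View pics/d1.png

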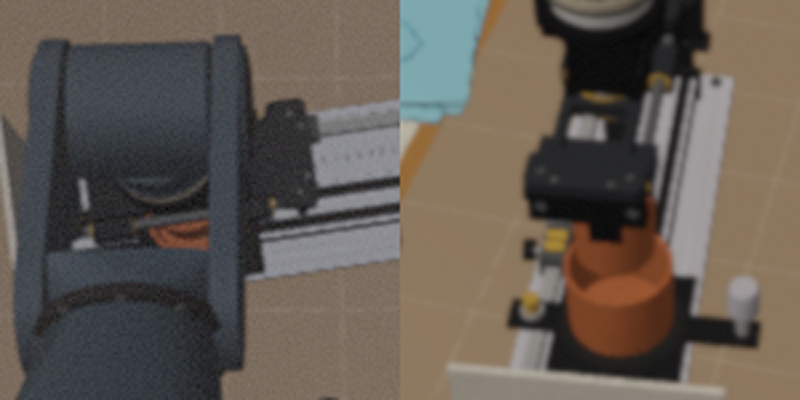

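The side crop shows the middle pot's foot, about x=619, centred over the large mouth, about 618. The top view is blocked by the arm. I'm lowering in stages and watching the force.

```bash
python3 -m handwheel '[{"xyz":[0,0,8],"delta_rot":[0,0,0],"hand":1},{"xyz":[0,0,16],"delta_rot":[0,0,0],"hand":1},{"xyz":[0,0,24],"delta_rot":[0,0,0],"hand":1},{"xyz":[0,0,30],"delta_rot":[0,0,0],"hand":1},{"xyz":[0,0,30],"delta_rot":[0,0,0],"hand":1}]'
```

```text
time_s: 5.2
position: [0.6012, 0.1169, 0.1517]
tcp_rot: [[-0.991, -0.131, -0.002], [-0.131, 0.991, -0.0], [0.002, 0.0, -1.0]]
force: [0.4, 0.3, -2.5]
opening: 0.677
grasp_force: 30.0
```

```bash
python3 -m handwheel '[{"xyz":[0,0,8],"delta_rot":[0,0,0],"hand":1},{"xyz":[0,0,16],"delta_rot":[0,0,0],"hand":1},{"xyz":[0,0,24],"delta_rot":[0,0,0],"hand":1},{"xyz":[0,0,30],"delta_rot":[0,0,0],"hand":1},{"xyz":[0,0,30],"delta_rot":[0,0,0],"hand":1}]'
python3 - <<'E'
from h import *
to([.6015,.117,.121])
b=vision.capture("side")[:,:,::-1]; a=vision.capture("top")[:,:,::-1]
cv2.imwrite("pics/d2.png",cv2.resize(np.hstack([a[170:270,210:310],b[220:320,220:320]]),(800,400),interpolation=cv2.INTER_CUBIC))
E
```

```text
time_s: 5.82
position: [0.6012, 0.1169, 0.1218]
tcp_rot: [[-0.991, -0.131, -0.002], [-0.131, 0.991, -0.0], [0.002, 0.0, -1.0]]
force: [-0.5, -0.3, -0.6]
opening: 0.679
grasp_force: 30.0
t 5.83 pos [0.6012 0.1169 0.1218] open 0.679 yaw 97.52 tilt [-0.0016 -0.    ] F [-0.5 -0.3 -0.6]
tool mm [-0.3  0.1  0.8]
```

View pics/d2.png

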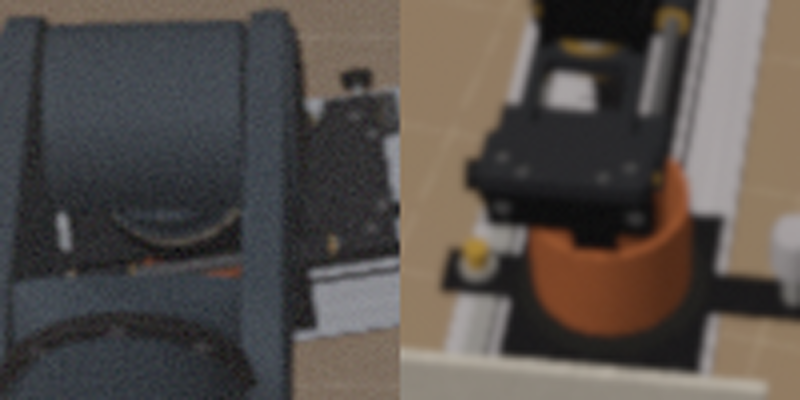

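The pot is inside the large one and nothing is jammed. I'm releasing it and then rising.

```bash
python3 -m handwheel '[{"xyz":[0,0,0],"delta_rot":[0,0,0],"hand":0.2},{"xyz":[0,0,0],"delta_rot":[0,0,0],"hand":0},{"xyz":[0,0,0],"delta_rot":[0,0,0],"hand":-1},{"xyz":[0,0,0],"delta_rot":[0,0,0],"hand":-1},{"xyz":[0,0,0],"delta_rot":[0,0,0],"hand":-1}]';  python3 -m handwheel '[{"xyz":[0,0,-25],"delta_rot":[0,0,0],"hand":-1},{"xyz":[0,0,-55],"delta_rot":[0,0,0],"hand":-1},{"xyz":[20,-20,-70],"delta_rot":[0,0,0],"hand":-1},{"xyz":[50,-60,-70],"delta_rot":[0,0,0],"hand":-1},{"xyz":[80,-100,-70],"delta_rot":[0,0,0],"hand":-1}]'
python3 -c "
from h import *
to([.4405,-.166,.13])"
```

```text
time_s: 6.55
position: [0.6019, 0.1169, 0.1228]
tcp_rot: [[-0.991, -0.131, 0.001], [-0.131, 0.991, -0.0], [-0.001, -0.0, -1.0]]
force: [0.6, -0.1, 1.0]
opening: 0.927
grasp_force: 0.0
time_s: 7.18
position: [0.5351, 0.0065, 0.1931]
tcp_rot: [[-0.991, -0.132, 0.002], [-0.132, 0.991, -0.0], [-0.001, -0.001, -1.0]]
force: [0.1, -1.5, -0.6]
opening: 1.002
grasp_force: 0.0
t 7.17 pos [0.5351 0.0065 0.1931] open 1.002 yaw 97.59 tilt [ 0.0015 -0.0005] F [ 0.1 -1.5 -0.6]
tool mm [ 116.6 -158.4   63.1]
```

```bash
python3 -m handwheel '[{"xyz":[30,-40,0],"delta_rot":[0,0,0],"hand":-1},{"xyz":[60,-80,0],"delta_rot":[0,0,0],"hand":-1},{"xyz":[90,-120,20],"delta_rot":[0,0,0],"hand":-1},{"xyz":[114,-156,40],"delta_rot":[0,0,0],"hand":-1},{"xyz":[116.6,-158.4,60],"delta_rot":[0,0,0],"hand":-1}]'
python3 - <<'E'
from h import *
to([.4405,-.166,.052])
b=vision.capture("side"); a=vision.capture("top")
for n,i in(("top",a),("side",b)):
  for o in clay(i): print(n,np.round(o[:3],1),o[3],[ray(n,o[:2],z).round(4)[:2].tolist() for z in(.031,.081,.084)])
cv2.imwrite("pics/d3.png",cv2.resize(np.hstack([a[170:290,200:320],b[210:330,210:330]])[:,:,::-1],(800,400),interpolation=cv2.INTER_CUBIC))
cv2.imwrite("pics/top2.png",a[:,:,::-1]);cv2.imwrite("pics/side2.png",b[:,:,::-1])
E
```

```text
time_s: 7.8
position: [0.4401, -0.1678, 0.1324]
tcp_rot: [[-0.992, -0.127, 0.001], [-0.127, 0.992, -0.001], [-0.001, -0.002, -1.0]]
force: [0.4, 0.4, -0.6]
opening: 1.001
grasp_force: 0.0
t 7.8 pos [ 0.4401 -0.1678  0.1324] open 1.001 yaw 97.27 tilt [ 0.0013 -0.0014] F [ 0.4  0.4 -0.6]
tool mm [-0.6  1.9 80.4]
top [ 263.   228.3 1069. ] (244, 209, 38, 39) [[0.6136, 0.1179], [0.606, 0.1144], [0.6055, 0.1142]]
side [ 271.8  278.6 1713. ] (251, 253, 42, 51) [[0.6134, 0.0759], [0.5994, 0.1167], [0.5986, 0.1192]]
side [375.2 214.9 400. ] (367, 201, 18, 29) [[0.4388, -0.165], [0.434, -0.1115], [0.4337, -0.1083]]
side [ 308.7   40.4 2868. ] (275, 16, 68, 50) [[0.7811, -0.919], [0.7582, -0.8258], [0.7569, -0.8202]]
```

View pics/d3.png

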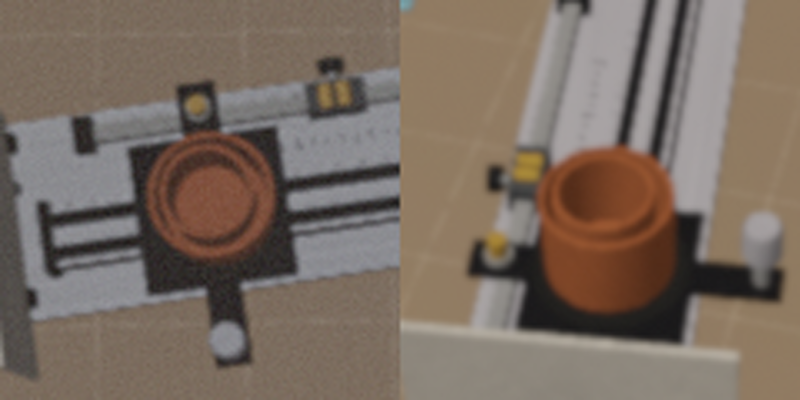

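Nested and concentric: in the top crop both rims centre at about (212,195). Next is the small pot.

```bash
python3 -m handwheel '[{"xyz":[0,1,30],"delta_rot":[0,0,0],"hand":-1},{"xyz":[0,1,60],"delta_rot":[0,0,0],"hand":-1},{"xyz":[0,1,80],"delta_rot":[0,0,0],"hand":-1},{"xyz":[0,1,80],"delta_rot":[0,0,0],"hand":-1},{"xyz":[0,1,80],"delta_rot":[0,0,0],"hand":1}]'; python3 -m handwheel '[{"xyz":[0,0,0],"delta_rot":[0,0,0],"hand":1},{"xyz":[0,0,0],"delta_rot":[0,0,0],"hand":1},{"xyz":[0,0,0],"delta_rot":[0,0,0],"hand":1},{"xyz":[0,0,0],"delta_rot":[0,0,0],"hand":1},{"xyz":[0,0,0],"delta_rot":[0,0,0],"hand":1}]'; python3 -m handwheel '[{"xyz":[0,0,0],"delta_rot":[0,0,0],"hand":1},{"xyz":[0,0,0],"delta_rot":[0,0,0],"hand":1},{"xyz":[0,0,0],"delta_rot":[0,0,0],"hand":1},{"xyz":[0,0,0],"delta_rot":[0,0,0],"hand":1},{"xyz":[0,0,0],"delta_rot":[0,0,0],"hand":1}]'
```

```text
time_s: 8.52
position: [0.4413, -0.164, 0.0534]
tcp_rot: [[-0.991, -0.132, 0.001], [-0.132, 0.991, -0.001], [-0.001, -0.001, -1.0]]
force: [-0.2, 0.9, 0.4]
opening: 0.948
grasp_force: 0.0
time_s: 9.15
position: [0.4404, -0.1639, 0.0526]
tcp_rot: [[-0.991, -0.131, -0.0], [-0.131, 0.991, 0.0], [0.0, 0.0, -1.0]]
force: [-0.2, 1.1, 1.8]
opening: 0.447
grasp_force: 30.0
time_s: 9.78
position: [0.4404, -0.1639, 0.0526]
tcp_rot: [[-0.991, -0.131, -0.0], [-0.131, 0.991, 0.0], [0.0, 0.0, -1.0]]
force: [0.1, 1.2, 3.1]
opening: 0.448
grasp_force: 30.0
```

```bash
python3 -m handwheel '[{"xyz":[0,0,-25],"delta_rot":[0,0,0],"hand":1},{"xyz":[0,0,-60],"delta_rot":[0,0,0],"hand":1},{"xyz":[0,0,-95],"delta_rot":[0,0,0],"hand":1},{"xyz":[0,0,-125],"delta_rot":[0,0,0],"hand":1},{"xyz":[-10,10,-136],"delta_rot":[0,0,0],"hand":1}]'; python3 -m handwheel '[{"xyz":[-30,40,0],"delta_rot":[0,0,0],"hand":1},{"xyz":[-60,80,0],"delta_rot":[0,0,0],"hand":1},{"xyz":[-90,120,0],"delta_rot":[0,0,0],"hand":1},{"xyz":[-120,160,0],"delta_rot":[0,0,0],"hand":1},{"xyz":[-150,200,0],"delta_rot":[0,0,0],"hand":1}]'
python3 -m handwheel '[{"xyz":[-20,25,0],"delta_rot":[0,0,0],"hand":1},{"xyz":[-34,43,0],"delta_rot":[0,0,0],"hand":1},{"xyz":[-37,46.8,0],"delta_rot":[0,0,0],"hand":1},{"xyz":[-37,46.8,0],"delta_rot":[0,0,0],"hand":1},{"xyz":[-37,46.8,0],"delta_rot":[0,0,0],"hand":1}]'
python3 - <<'E'
from h import *
to([.602,.1165,.127])
b=vision.capture("side")
cv2.imwrite("pics/d4.png",cv2.resize(b[180:330,200:350,::-1],(600,600),interpolation=cv2.INTER_CUBIC))
E
```

```text
time_s: 10.4
position: [0.4497, -0.1534, 0.1898]
tcp_rot: [[-0.992, -0.129, 0.002], [-0.129, 0.992, -0.002], [-0.002, -0.002, -1.0]]
force: [0.1, -0.6, -1.2]
opening: 0.446
grasp_force: 30.0
time_s: 11.02
position: [0.5716, 0.0676, 0.187]
tcp_rot: [[-0.991, -0.131, -0.002], [-0.131, 0.991, 0.0], [0.002, 0.0, -1.0]]
force: [0.8, 0.1, -0.8]
opening: 0.445
grasp_force: 30.0
time_s: 11.65
position: [0.6014, 0.1156, 0.1881]
tcp_rot: [[-0.992, -0.13, -0.001], [-0.13, 0.992, -0.0], [0.001, -0.0, -1.0]]
force: [0.5, -0.2, -1.5]
opening: 0.446
grasp_force: 30.0
t 11.65 pos [0.6014 0.1156 0.1881] open 0.446 yaw 97.47 tilt [-0.0014 -0.0003] F [ 0.5 -0.2 -1.5]
tool mm [-0.8  0.8 61.1]
```

View pics/d4.png

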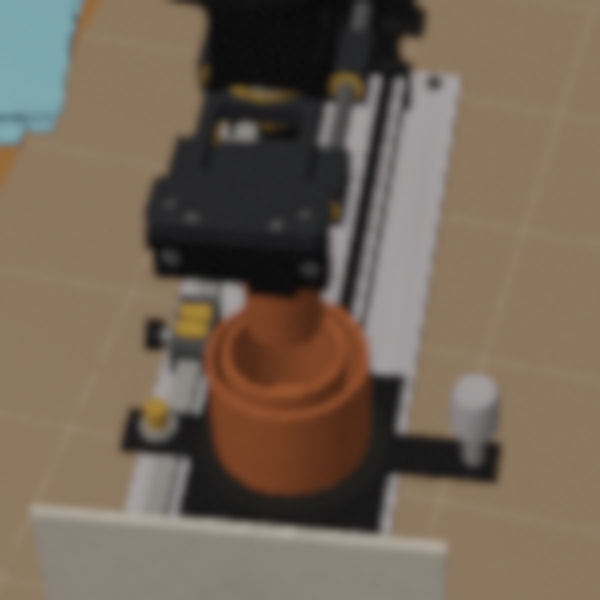

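The small pot's foot (about 285) sits within 2 mm of the mouth's centre (about 288). I'm lowering it.

```bash
python3 -m handwheel '[{"xyz":[0,0,8],"delta_rot":[0,0,0],"hand":1},{"xyz":[0,0,16],"delta_rot":[0,0,0],"hand":1},{"xyz":[0,0,24],"delta_rot":[0,0,0],"hand":1},{"xyz":[0,0,32],"delta_rot":[0,0,0],"hand":1},{"xyz":[0,0,36],"delta_rot":[0,0,0],"hand":1}]'; python3 -m handwheel '[{"xyz":[0,0,6],"delta_rot":[0,0,0],"hand":1},{"xyz":[0,0,12],"delta_rot":[0,0,0],"hand":1},{"xyz":[0,0,18],"delta_rot":[0,0,0],"hand":1},{"xyz":[0,0,24],"delta_rot":[0,0,0],"hand":1},{"xyz":[0,0,24],"delta_rot":[0,0,0],"hand":1}]'
```

```text
time_s: 12.32
position: [0.6018, 0.1163, 0.1517]
tcp_rot: [[-0.991, -0.131, -0.001], [-0.131, 0.991, -0.0], [0.001, 0.0, -1.0]]
force: [0.6, 0.6, -2.1]
opening: 0.448
grasp_force: 30.0
time_s: 12.95
position: [0.6017, 0.1163, 0.1279]
tcp_rot: [[-0.991, -0.131, -0.001], [-0.131, 0.991, -0.0], [0.001, 0.0, -1.0]]
force: [0.2, -0.7, -1.0]
opening: 0.443
grasp_force: 30.0
```

```bash
python3 -m handwheel '[{"xyz":[0,0,0],"delta_rot":[0,0,0],"hand":0.4},{"xyz":[0,0,0],"delta_rot":[0,0,0],"hand":0},{"xyz":[0,0,0],"delta_rot":[0,0,0],"hand":-0.5},{"xyz":[0,0,0],"delta_rot":[0,0,0],"hand":-0.5},{"xyz":[0,0,0],"delta_rot":[0,0,0],"hand":-0.5}]';  python3 -m handwheel '[{"xyz":[0,0,-20],"delta_rot":[0,0,0],"hand":-0.3},{"xyz":[0,0,-40],"delta_rot":[0,0,0],"hand":-0.3},{"xyz":[40,0,-60],"delta_rot":[0,0,0],"hand":-0.3},{"xyz":[95,0,-60],"delta_rot":[0,0,0],"hand":-0.3},{"xyz":[150,0,-60],"delta_rot":[0,0,0],"hand":-0.3}]'; python3 -m handwheel '[{"xyz":[30,-30,0],"delta_rot":[0,0,0],"hand":-0.3},{"xyz":[60,-60,0],"delta_rot":[0,0,0],"hand":-0.3},{"xyz":[60,-100,0],"delta_rot":[0,0,0],"hand":-0.3},{"xyz":[60,-140,0],"delta_rot":[0,0,0],"hand":-0.3},{"xyz":[60,-140,0],"delta_rot":[0,0,0],"hand":-0.3}]'
python3 - <<'E'
from h import *
to([.510,.1035,.16])
b=vision.capture("side"); a=vision.capture("top")
cv2.imwrite("pics/d5.png",cv2.resize(np.hstack([a[170:290,200:320],b[210:330,210:330]])[:,:,::-1],(800,400),interpolation=cv2.INTER_CUBIC))
cv2.imwrite("pics/top3.png",a[:,:,::-1]);cv2.imwrite("pics/side3.png",b[:,:,::-1])
E
```

```text
time_s: 13.58
position: [0.6022, 0.1164, 0.1287]
tcp_rot: [[-0.991, -0.131, 0.0], [-0.131, 0.991, -0.0], [-0.0, -0.0, -1.0]]
force: [-0.5, -0.2, -1.3]
opening: 0.72
grasp_force: 0.0
time_s: 14.2
position: [0.4522, 0.0965, 0.1889]
tcp_rot: [[-0.991, -0.131, 0.001], [-0.131, 0.991, -0.0], [-0.001, -0.0, -1.0]]
force: [-1.0, -0.1, 0.1]
opening: 0.646
grasp_force: 0.0
time_s: 14.82
position: [0.4136, -0.0524, 0.189]
tcp_rot: [[-0.992, -0.127, 0.002], [-0.127, 0.992, -0.001], [-0.002, -0.002, -1.0]]
force: [0.3, -0.3, 0.1]
opening: 0.648
grasp_force: 0.0
t 14.82 pos [ 0.4136 -0.0524  0.189 ] open 0.648 yaw 97.28 tilt [ 0.0025 -0.0013] F [ 0.3 -0.3  0.1]
tool mm [-115.3  142.5   29. ]
```

View pics/d5.png

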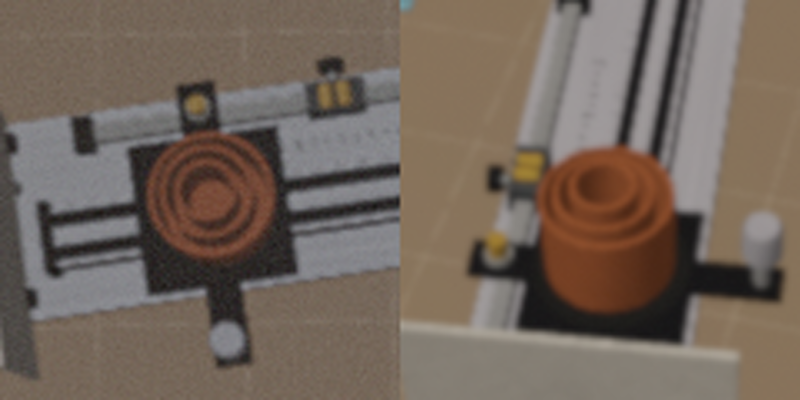

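The pots are nested and concentric in both views. Plunger (197,106) and notch (334,95) in the top crop put the travel at about 87 mm. Now I'll go to the knob.

```bash
python3 -m handwheel '[{"xyz":[-30,40,0],"delta_rot":[0,0,0],"hand":-0.3},{"xyz":[-60,80,0],"delta_rot":[0,0,0],"hand":-0.3},{"xyz":[-90,115,0],"delta_rot":[0,0,0],"hand":-0.3},{"xyz":[-115,142.5,20],"delta_rot":[0,0,0],"hand":-0.3},{"xyz":[-115,142.5,29],"delta_rot":[0,0,0],"hand":-0.3}]'
python3 -c "
from h import *
to([.510,.1035,.079])"
```

```text
time_s: 15.55
position: [0.5076, 0.1097, 0.1587]
tcp_rot: [[-0.991, -0.136, -0.0], [-0.136, 0.991, 0.0], [0.0, 0.001, -1.0]]
force: [-0.2, -0.2, 0.1]
opening: 0.651
grasp_force: 0.0
t 15.55 pos [0.5076 0.1097 0.1587] open 0.651 yaw 97.83 tilt [-0.0004  0.0004] F [-0.2 -0.2  0.1]
tool mm [-1.6 -6.5 79.7]
```

```bash
python3 -m handwheel '[{"xyz":[0,0,15],"delta_rot":[0,0,0],"hand":-0.3},{"xyz":[0,0,30],"delta_rot":[0,0,0],"hand":-0.3},{"xyz":[0,0,30],"delta_rot":[0,0,0],"hand":-0.3},{"xyz":[0,0,30],"delta_rot":[0,0,0],"hand":-0.3},{"xyz":[0,0,30],"delta_rot":[0,0,0],"hand":-0.3}]'
python3 -c "
from h import *
to([.510,.1035,.079])"
```

```text
time_s: 16.18
position: [0.5081, 0.1061, 0.1301]
tcp_rot: [[-0.991, -0.13, 0.001], [-0.13, 0.992, 0.0], [-0.001, -0.0, -1.0]]
force: [0.3, 0.2, 0.6]
opening: 0.65
grasp_force: 0.0
t 16.18 pos [0.5081 0.1061 0.1301] open 0.65 yaw 97.48 tilt [0.0012 0.    ] F [0.3 0.2 0.6]
tool mm [-1.5 -2.8 51.1]
```

```bash
python3 -m handwheel '[{"xyz":[-1.5,-2.5,15],"delta_rot":[0,0,0],"hand":-0.3},{"xyz":[-1.5,-2.5,35],"delta_rot":[0,0,0],"hand":-0.3},{"xyz":[-1.5,-2.5,51],"delta_rot":[0,0,0],"hand":-0.3},{"xyz":[-1.5,-2.5,51],"delta_rot":[0,0,0],"hand":-0.3},{"xyz":[-1.5,-2.5,51],"delta_rot":[0,0,0],"hand":0.2}]'; python3 -m handwheel '[{"xyz":[0,0,0],"delta_rot":[0,0,0],"hand":1},{"xyz":[0,0,0],"delta_rot":[0,0,0],"hand":1},{"xyz":[0,0,0],"delta_rot":[0,0,0],"hand":1},{"xyz":[0,0,0],"delta_rot":[0,0,0],"hand":1},{"xyz":[0,0,0],"delta_rot":[0,0,0],"hand":1}]'
python3 -c "
from h import *
to([.510,.1035,.079])"
```

```text
time_s: 16.8
position: [0.5097, 0.1041, 0.0786]
tcp_rot: [[-0.991, -0.131, 0.0], [-0.131, 0.991, -0.0], [-0.0, -0.0, -1.0]]
force: [0.3, -0.3, 0.8]
opening: 0.603
grasp_force: 0.0
time_s: 17.42
position: [0.5097, 0.1043, 0.0789]
tcp_rot: [[-0.991, -0.131, 0.001], [-0.131, 0.991, 0.0], [-0.001, 0.0, -1.0]]
force: [0.2, 2.2, 4.1]
opening: 0.264
grasp_force: 30.0
t 17.43 pos [0.5097 0.1043 0.0789] open 0.264 yaw 97.51 tilt [0.0007 0.0003] F [0.2 2.2 4.1]
tool mm [-0.2 -0.8 -0.1]
```

```bash
python3 -m handwheel '[{"xyz":[0,-3,0],"delta_rot":[0,0,0],"hand":1},{"xyz":[0,-9,0],"delta_rot":[0,0,0],"hand":1},{"xyz":[0,-16,0],"delta_rot":[0,0,0],"hand":1},{"xyz":[0,-22,0],"delta_rot":[0,0,0],"hand":1},{"xyz":[0,-25,0],"delta_rot":[0,0,0],"hand":1}]'; python3 -m handwheel '[{"xyz":[0,-3,0],"delta_rot":[0,0,0],"hand":1},{"xyz":[0,-9,0],"delta_rot":[0,0,0],"hand":1},{"xyz":[0,-16,0],"delta_rot":[0,0,0],"hand":1},{"xyz":[0,-22,0],"delta_rot":[0,0,0],"hand":1},{"xyz":[0,-25,0],"delta_rot":[0,0,0],"hand":1}]'
python3 - <<'E'
from h import *
to([.510,.1035,.079])
b=vision.capture("side"); a=vision.capture("top")
cv2.imwrite("pics/d6.png",cv2.resize(np.hstack([a[170:290,230:350],b[190:310,210:330]])[:,:,::-1],(800,400),interpolation=cv2.INTER_CUBIC))
E
```

```text
time_s: 18.05
position: [0.513, 0.0788, 0.0789]
tcp_rot: [[-0.991, -0.13, 0.001], [-0.13, 0.991, -0.0], [-0.001, -0.0, -1.0]]
force: [-0.8, 2.2, 5.9]
opening: 0.268
grasp_force: 30.0
time_s: 18.68
position: [0.5163, 0.054, 0.0789]
tcp_rot: [[-0.991, -0.13, 0.001], [-0.13, 0.991, -0.0], [-0.001, -0.0, -1.0]]
force: [-1.4, 2.6, 4.7]
opening: 0.264
grasp_force: 30.0
t 18.68 pos [0.5163 0.054  0.0789] open 0.264 yaw 97.49 tilt [ 0.0007 -0.0001] F [-1.4  2.6  4.7]
tool mm [-0.2 50.  -0.1]
```

View pics/d6.png

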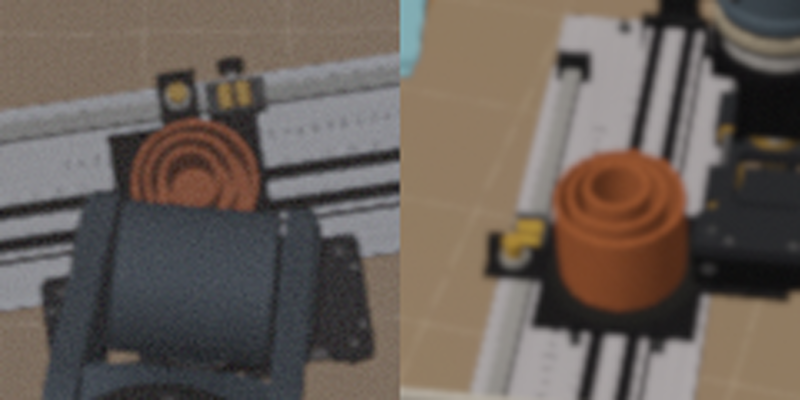

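The stage has moved 50 mm with the pots still nested. Plunger (178,93) to notch (234,94) leaves about 35 mm.

```bash
python3 -m handwheel '[{"xyz":[0,-3,0],"delta_rot":[0,0,0],"hand":1},{"xyz":[0,-7,0],"delta_rot":[0,0,0],"hand":1},{"xyz":[0,-11,0],"delta_rot":[0,0,0],"hand":1},{"xyz":[0,-15,0],"delta_rot":[0,0,0],"hand":1},{"xyz":[0,-17,0],"delta_rot":[0,0,0],"hand":1}]';python3 -m handwheel '[{"xyz":[0,-1,0],"delta_rot":[0,0,0],"hand":1},{"xyz":[0,-2,0],"delta_rot":[0,0,0],"hand":1},{"xyz":[0,-3,0],"delta_rot":[0,0,0],"hand":1},{"xyz":[0,-4,0],"delta_rot":[0,0,0],"hand":1},{"xyz":[0,-4,0],"delta_rot":[0,0,0],"hand":1}]'
```

```text
time_s: 19.4
position: [0.5185, 0.0372, 0.0789]
tcp_rot: [[-0.991, -0.13, 0.001], [-0.13, 0.991, -0.0], [-0.001, -0.0, -1.0]]
force: [-0.5, 1.4, 5.7]
opening: 0.262
grasp_force: 30.0
time_s: 20.02
position: [0.5191, 0.0332, 0.0789]
tcp_rot: [[-0.991, -0.131, 0.001], [-0.131, 0.991, -0.0], [-0.001, -0.0, -1.0]]
force: [0.1, 1.4, 5.3]
opening: 0.266
grasp_force: 30.0
```

```bash
python3 -m handwheel '[{"xyz":[0,-1,0],"delta_rot":[0,0,0],"hand":1},{"xyz":[0,-2,0],"delta_rot":[0,0,0],"hand":1},{"xyz":[0,-2,0],"delta_rot":[0,0,0],"hand":1},{"xyz":[0,-2,0],"delta_rot":[0,0,0],"hand":1},{"xyz":[0,-2,0],"delta_rot":[0,0,0],"hand":1}]'
```

```text
time_s: 20.65
position: [0.5193, 0.0313, 0.0789]
tcp_rot: [[-0.991, -0.131, 0.001], [-0.131, 0.991, -0.0], [-0.001, -0.0, -1.0]]
force: [-0.1, 0.6, 6.4]
opening: 0.265
grasp_force: 30.0
```

Travel is now 73 mm with no ridge yet, so I'm advancing in 2 mm steps.

```bash
for i in 1; do python3 -m handwheel '[{"xyz":[0,-1,0],"delta_rot":[0,0,0],"hand":1},{"xyz":[0,-2,0],"delta_rot":[0,0,0],"hand":1},{"xyz":[0,-2,0],"delta_rot":[0,0,0],"hand":1},{"xyz":[0,-2,0],"delta_rot":[0,0,0],"hand":1},{"xyz":[0,-2,0],"delta_rot":[0,0,0],"hand":1}]'; done | grep -E "posi|force"; python3 -m handwheel '[{"xyz":[0,-1,0],"delta_rot":[0,0,0],"hand":1},{"xyz":[0,-2,0],"delta_rot":[0,0,0],"hand":1},{"xyz":[0,-2,0],"delta_rot":[0,0,0],"hand":1},{"xyz":[0,-2,0],"delta_rot":[0,0,0],"hand":1},{"xyz":[0,-2,0],"delta_rot":[0,0,0],"hand":1}]' | grep -E "posi|force"
```

```text
position: [0.5196, 0.0293, 0.0789]
force: [-0.8, 0.3, 5.1]
grasp_force: 30.0
position: [0.5198, 0.0279, 0.0789]
force: [-0.1, 3.9, 6.2]
grasp_force: 30.0
```

```bash
python3 -m handwheel '[{"xyz":[0,-1,0],"delta_rot":[0,0,0],"hand":1},{"xyz":[0,-2,0],"delta_rot":[0,0,0],"hand":1},{"xyz":[0,-2,0],"delta_rot":[0,0,0],"hand":1},{"xyz":[0,-2,0],"delta_rot":[0,0,0],"hand":1},{"xyz":[0,-2,0],"delta_rot":[0,0,0],"hand":1}]' | grep -E "posi|force"
```

```text
position: [0.5198, 0.0272, 0.0789]
force: [0.3, 8.3, 5.3]
grasp_force: 30.0
```

The ridge was met at y≈0.0285, so the notch should be near TCP y≈0.0156.

```bash
python3 -m handwheel '[{"xyz":[0,-0.5,0],"delta_rot":[0,0,0],"hand":1},{"xyz":[0,-1,0],"delta_rot":[0,0,0],"hand":1},{"xyz":[0,-1,0],"delta_rot":[0,0,0],"hand":1},{"xyz":[0,-1,0],"delta_rot":[0,0,0],"hand":1},{"xyz":[0,-1,0],"delta_rot":[0,0,0],"hand":1}]' | grep -E "posi|force"
```

```text
position: [0.5199, 0.027, 0.0789]
force: [1.1, 11.1, 6.4]
grasp_force: 30.0
```

```bash
python3 -m handwheel '[{"xyz":[0,-0.5,0],"delta_rot":[0,0,0],"hand":1},{"xyz":[0,-1,0],"delta_rot":[0,0,0],"hand":1},{"xyz":[0,-1,0],"delta_rot":[0,0,0],"hand":1},{"xyz":[0,-1,0],"delta_rot":[0,0,0],"hand":1},{"xyz":[0,-1,0],"delta_rot":[0,0,0],"hand":1}]' | grep -E "posi|force"
```

```text
position: [0.5199, 0.0268, 0.0789]
force: [1.6, 14.3, 6.6]
grasp_force: 30.0
```

```bash
python3 -m handwheel '[{"xyz":[0,-0.5,0],"delta_rot":[0,0,0],"hand":1},{"xyz":[0,-1,0],"delta_rot":[0,0,0],"hand":1},{"xyz":[0,-1,0],"delta_rot":[0,0,0],"hand":1},{"xyz":[0,-1,0],"delta_rot":[0,0,0],"hand":1},{"xyz":[0,-1,0],"delta_rot":[0,0,0],"hand":1}]' | grep -E "posi|force"
```

```text
position: [0.52, 0.0252, 0.0789]
force: [1.3, 13.2, 6.1]
grasp_force: 30.0
```

```bash
python3 -m handwheel '[{"xyz":[0,-0.5,0],"delta_rot":[0,0,0],"hand":1},{"xyz":[0,-1,0],"delta_rot":[0,0,0],"hand":1},{"xyz":[0,-1,0],"delta_rot":[0,0,0],"hand":1},{"xyz":[0,-1,0],"delta_rot":[0,0,0],"hand":1},{"xyz":[0,-1,0],"delta_rot":[0,0,0],"hand":1}]' | grep -E "posi|force"
```

```text
position: [0.5203, 0.0232, 0.0789]
force: [0.6, 8.5, 5.7]
grasp_force: 30.0
```

```bash
python3 -m handwheel '[{"xyz":[0,-0.5,0],"delta_rot":[0,0,0],"hand":1},{"xyz":[0,-1,0],"delta_rot":[0,0,0],"hand":1},{"xyz":[0,-1,0],"delta_rot":[0,0,0],"hand":1},{"xyz":[0,-1,0],"delta_rot":[0,0,0],"hand":1},{"xyz":[0,-1,0],"delta_rot":[0,0,0],"hand":1}]' | grep -E "posi|force"
```

```text
position: [0.5206, 0.0216, 0.0789]
force: [0.1, 5.7, 4.9]
grasp_force: 30.0
```

```bash
python3 -m handwheel '[{"xyz":[0,-0.5,0],"delta_rot":[0,0,0],"hand":1},{"xyz":[0,-1,0],"delta_rot":[0,0,0],"hand":1},{"xyz":[0,-1,0],"delta_rot":[0,0,0],"hand":1},{"xyz":[0,-1,0],"delta_rot":[0,0,0],"hand":1},{"xyz":[0,-1,0],"delta_rot":[0,0,0],"hand":1}]' | grep -E "posi|force"
```

```text
position: [0.5208, 0.0202, 0.0789]
force: [0.6, 4.5, 6.4]
grasp_force: 30.0
```

```bash
python3 -m handwheel '[{"xyz":[0,-0.5,0],"delta_rot":[0,0,0],"hand":1},{"xyz":[0,-1,0],"delta_rot":[0,0,0],"hand":1},{"xyz":[0,-1,0],"delta_rot":[0,0,0],"hand":1},{"xyz":[0,-1,0],"delta_rot":[0,0,0],"hand":1},{"xyz":[0,-1,0],"delta_rot":[0,0,0],"hand":1}]' | grep -E "posi|force"
```

```text
position: [0.521, 0.0188, 0.0789]
force: [-0.5, 2.1, 5.8]
grasp_force: 30.0
```

```bash
python3 -m handwheel '[{"xyz":[0,-0.5,0],"delta_rot":[0,0,0],"hand":1},{"xyz":[0,-1,0],"delta_rot":[0,0,0],"hand":1},{"xyz":[0,-1,0],"delta_rot":[0,0,0],"hand":1},{"xyz":[0,-1,0],"delta_rot":[0,0,0],"hand":1},{"xyz":[0,-1,0],"delta_rot":[0,0,0],"hand":1}]' | grep -E "posi|force"
```

```text
position: [0.5212, 0.0175, 0.0789]
force: [0.2, 1.7, 5.6]
grasp_force: 30.0
```

```bash
python3 -m handwheel '[{"xyz":[0,-0.5,0],"delta_rot":[0,0,0],"hand":1},{"xyz":[0,-1,0],"delta_rot":[0,0,0],"hand":1},{"xyz":[0,-1,0],"delta_rot":[0,0,0],"hand":1},{"xyz":[0,-1,0],"delta_rot":[0,0,0],"hand":1},{"xyz":[0,-1,0],"delta_rot":[0,0,0],"hand":1}]' | grep -E "posi|force"
```

```text
position: [0.5213, 0.0163, 0.0789]
force: [-0.8, 1.7, 5.8]
grasp_force: 30.0
```

Run:
```python
from h import *
to([.5213,.0157,.0789])
a=vision.capture("top");b=vision.capture("side")
for n,im in(("top",cv2.imread("pics/top3.png")[:,:,::-1].copy()),("top",a),("side",cv2.imread("pics/side3.png")[:,:,::-1].copy()),("side",b)):
    h=cv2.cvtColor(im,cv2.COLOR_RGB2HSV)
    m=((h[:,:,0]>14)&(h[:,:,0]<30)&(h[:,:,1]>110)&(h[:,:,2]>70)).astype(np.uint8)
    c=cv2.connectedComponentsWithStats(m)
    print(n)
    for s,p in zip(c[2][1:],c[3][1:]):
        if s[4]>4 and 215<p[0]<330 and 180<p[1]<300:print(s,p.round(1),[ray(n,p,z)[:2].round(4).tolist() for z in(.036,.07)])
    print([(np.round(o[:2],1),ray(n,o[:2],.083)[:2].round(4)) for o in clay(im) if 230<o[0]<340])
```

```text
t 28.15 pos [0.5213 0.0163 0.0789] open 0.265 yaw 97.51 tilt [ 0.0008 -0.0005] F [-0.8  1.7  5.8]
tool mm [ 0.1 -0.6  0. ]
top
[296 195   4   7  22] [297.4 198.4] [[0.6787, 0.0406], [0.6719, 0.0401]]
[301 195   4   6  20] [302.6 197.4] [[0.6807, 0.0289], [0.6738, 0.0288]]
[257 198   4   6  19] [258.4 200.6] [[0.6752, 0.1272], [0.6685, 0.1246]]
[(array([263.1, 228.5]), array([0.6052, 0.1139]))]
top
[298 192   4   6  19] [299.8 194.5] [[0.6874, 0.0351], [0.6804, 0.0347]]
[(array([306.9, 216.2]), array([0.6303, 0.0202]))]
side
[244 256   9   9  73] [248.2 259.9] [[0.6747, 0.0423], [0.6629, 0.0715]]
[235 280   7   7  37] [238.1 282.8] [[0.6753, 0.1075], [0.6636, 0.1343]]
[(array([271.8, 278.6]), array([0.5989, 0.1183])), (array([308.7,  40.4]), array([ 0.7572, -0.8221]))]
side
[308 214   4   3   9] [309.1 214.9] [[0.5834, -0.1232], [0.5749, -0.0881]]
[318 217  11   4  18] [322.2 219.1] [[0.5516, -0.1171], [0.5443, -0.0822]]
[313 226   2   4   7] [313.6 227.7] [[0.5639, -0.0854], [0.5561, -0.0517]]
[244 247   6   7  31] [246.5 249.6] [[0.6873, 0.0147], [0.6751, 0.0449]]
[244 259   9   6  42] [247.5 261.5] [[0.6748, 0.0471], [0.663, 0.0761]]
[(array([278.8, 245.6]), array([0.6099, 0.0294])), (array([308.7,  40.4]), array([ 0.7572, -0.8221]))]
```

Plunger head and notch now coincide along the rail (-54.4 vs -54.3 mm), the force is back to baseline, and the pots moved with the stage. I'll make a small final settle and then hand in.

```bash
python3 -m handwheel '[{"xyz":[0,-0.4,0],"delta_rot":[0,0,0],"hand":1},{"xyz":[0,-0.4,0],"delta_rot":[0,0,0],"hand":1},{"xyz":[0,-0.4,0],"delta_rot":[0,0,0],"hand":1},{"xyz":[0,-0.4,0],"delta_rot":[0,0,0],"hand":1},{"xyz":[0,-0.4,0],"delta_rot":[0,0,0],"hand":1}]' | grep -E "posi|force"; python3 -m handwheel '[{"xyz":[0,0,0],"delta_rot":[0,0,0],"hand":1},{"xyz":[0,0,0],"delta_rot":[0,0,0],"hand":1},{"xyz":[0,0,0],"delta_rot":[0,0,0],"hand":1},{"xyz":[0,0,0],"delta_rot":[0,0,0],"hand":1},{"xyz":[0,0,0],"delta_rot":[0,0,0],"hand":1}]' | grep -E "posi|force"
```

```text
position: [0.5213, 0.0162, 0.0789]
force: [-0.0, 2.3, 5.4]
grasp_force: 30.0
position: [0.5213, 0.0161, 0.0789]
force: [-0.0, 1.7, 6.1]
grasp_force: 30.0
```

```bash
python3 -c "
from rig import workorder
print(workorder.hand_in())"
```

```text
the job is handed in; nothing more can be done
None
```

I nested the three pots on the stage, slid the stage to the notch and handed the job in with the knob still gripped at 30 N. By camera the ball sits within about 1 mm of the notch, but I saw no clear click in the force readings, and the hand-in gave no verdict.

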